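# Clamp the shaft with the ratchet hold-down

### The arm

A 6-joint arm with a two-finger parallel gripper is mounted at the origin on a cart in front of the work surface, level with it; the furniture and walls round the work are solid. World frame = base frame: x ahead of the robot, y to its left, z up, the work surface at z = 0. Lengths are in mm, angles in degrees, forces in N, time in s.
With the tool pointing down it reaches from about 300 to 850 mm from the base axis. Payload 4.2 kg.
Tool frame: the origin (TCP) lies between the finger pads; the fingertips stand 11 mm ahead of it and the grasp point (between the pads) lies 8 mm behind it (env.tips_ahead is the distance from the TCP to the fingertips, in mm); z points along the fingers, y is the line along which they close (so a half turn about z gives the same grasp; the last joint's range is limited). The gripper opens to 91 mm and grips with 3 to 60 N. Pads are 32 mm wide; open, the fingers measure 118 mm over their backs; the gripper's body (76 mm by 178 mm) begins 60 mm behind the grasp point.
Start: joints at [62.567, 18.312, 89.639, -0, 72.044, -1.146], TCP at [254.656, 515.551, 224.976] pointing down, gripper open.
Joint ranges: [-177.97, 177.97], [-48.28, 115.42], [12.27, 149.76], [-77.06, 257.06], [2.81, 150.46], [-146.56, 146.56]. Speed limits (degrees/s): [147.25, 147.25, 180, 180, 180, 180].

### API

Orientations are given as [roll, pitch, yaw] about the fixed x, y, z axes, in that order (R = Rz(yaw) Ry(pitch) Rx(roll)).
In Python, from workcell import env, cams gives the robot as it stands.
- The arm moves only by the tool step_arm, never from a script. Its arguments are lists of equal length, an entry for each row: "linear": the shift along the tool's x, y, z in units of 30 cm (1.0 is 30 cm), a list of three; "turn": the turn about the tool's z in units of 360 degrees (1.0 is 360 degrees). In form: {"linear": [[tx, ty, tz], ...], "turn": [turn, ...]}. A call has 1 to 20 rows; each row is the pose to reach, as a shift and turn from the pose commanded when the call began, along the tool's axes at that moment, turning the shorter way round; what a row does not reach only later rows make up. A row lasts 1/8 s, in which the tool goes at most 62.5 mm and 10.7 degrees, less where a joint would pass 70% of its speed; a pose out of reach is approached as far as the arm can. A call with a number of a shift or a turn outside -1 to 1 is refused whole. A call with a gripper value outside its range is refused whole. "fingers" is the closure, from -1 (fully open) to 1 (shut), so that 0 is half open, set as the call begins (left out, the last holds). The fingers move at their own pace and stop on an object; "force" is the grip in N (left out, the last holds). Time passes only in rows, so rows that repeat a pose let the fingers close. It gives the time, the measured TCP pose, the force, the opening and the grip force at its end, in the units of the state.
- env.state(): the state, without advancing time (a new reading comes with each control period).
- cams.grab_frame(name): name is "scene" or "top" or "wrist"; returns a dict with "color" (400x640x3 uint8, blue, green, red), "fx", "fy", "cx", "cy" (pixels), "extrinsics" (4x4, takes a point from camera to world coordinates); the wrist camera has in their place "tool_from_camera" (4x4, takes a point from camera to tool coordinates, whose origin is the TCP and whose axes are the flange's). Camera axes: x right, y down, z forward; pixel columns grow to the right and rows downward; lengths in mm; the calibration is good to about 2 mm. A picture is of the moment at which its call begins: read the wrist's pose just before it. There is no depth.
- env.job_done(): hands the job in; it is judged then, once.
The state is a dict: "time_s": time; "qpos": joint angles; "qvel": joint speeds; "effort": joint torques, N m; "ee_pos": TCP position; "ee_rot": TCP orientation; "force": force on the tool from outside, world axes, zero at the start; "torque": the same for the moment, N m; "gripper_width": finger opening in mm; "gripper_force": force on a finger pad.
Only numpy, scipy, OpenCV 4.12 (cv2) and the standard library are available. Lean on these libraries where they do the work, as an engineer would, in place of code of your own. Each camera call takes 0.05 s, during which the arm holds its last target. There are 200 camera calls.

### The job

Working with the fingertips only, press down the raised wing of the rocker pawl on top of the bench clamp until the pawl snaps over and frees the arm, then push the clamp arm by its black handle down over its ratchet teeth as far as it goes, so that the rubber foot clamps the stepped shaft in the V-block and the pawl keeps the arm down when you let go. Grasp and lift nothing; leave the shaft lying in its V, and the ring gauge, gauge block and gear beside the clamp where they are.

Things in the scene. Friction and masses are not known exactly. Their poses are not given: they have to be found in the camera images.
- fixture: the clamp's base, a dark steel plate 184 x 76 x 16 mm fixed on the desk. Origin on the desk top under it, 4 mm from its middle. Its x axis runs along the clamp, from the two grey cheeks (x = -42 mm; 64 mm long at the foot, 31 mm wide over both, 132 mm high) past the V-block (x = 20 mm, 44 x 28 mm, top 34 mm high) to the handle end, and points to the robot's right within 31 degrees; z up
- pawl_pin (a point): axis of the rocker pawl (along the fixture's y) midway between the cheeks: x = -42, z = 121 mm of the fixture. The pawl is a dark steel rocker with two noses below and two ribbed thumb wings above, one to each side, 88 mm over both
- pawl (a joint): pawl angle, 0 to 0.59. 0 to 0.16 at the start, wing on the handle side up: its rear nose stops the arm on its way down. Grows as that wing is pressed down; past the middle, 0.30, a spring plunger snaps it over and it stays: the arm then goes down click by click but not up, the pawl reading 0.59 in a gap of the teeth and dipping to 0.43 as a tooth passes. 3 to 7 N on the wing flip it
- pawl_pad (a point): the point to press: middle of the 14 mm of ribs on top of the handle-side wing, which is 22 mm wide across the clamp, 5 mm thick. 33 mm from the pin towards the handle and 18 mm above it, in the pawl; the wing ends at 44 mm. 143 to 148 mm above the desk at the start; 129 to 134 mm, and up to 11 mm nearer to the handle, once snapped over. Presses best on the outer ribs, 36 mm out. The arm stays clear below it
- hinge_axis (a point): axis of the clamp arm's hinge (along the fixture's y) midway between the cheeks: x = -42, z = 64 mm of the fixture
- clamp_arm (a joint): angle of the clamp arm, a steel bar 15 mm square with a toothed sector at its hinge. 0 = 34 degrees above level; grows as it goes down; parked between -0.06 and 0.15, 0.66 = stop. Teeth 0.157 apart. The last holds it at 0.59, but only after the arm has once gone beyond 0.62. The stiff hinge stays where it is left. Pushing the handle takes 1 to 3 N over the teeth, 8 N at the stop
- handle_pad (a point): where to push: middle of the flat top of the black handle (52 mm long, 26 mm wide, 19 mm high) at the arm's end; 134 mm from the hinge along the arm and 9.5 mm above the arm's middle line. 130 to 153 mm above the desk when parked, 72 mm when down. It moves on an arc about the hinge
- pressure_foot: the rubber-tipped pressure foot, 19 mm across, sprung in the arm 62 mm from the hinge. Origin 3.5 mm below the bar's middle line; the rubber ends 21 mm below the origin. It meets the shaft at arm angle 0.51 and then gives way up to 11 mm against its spring, 1.2 N per mm
- step_shaft: the loose stepped shaft of plain steel, 75 mm long, 18 mm across its thick middle, lying along the fixture's y axis in the V-block under the arm. Origin under its middle, 9 mm below its axis; y along the shaft
- shaft_seat (a point): point on the axis of a seated shaft, over the middle of the V-block, 36 mm above the desk
- ring_gauge: loose plain steel ring 43 mm across, 14 mm high, on the desk on the robot's side of the clamp; origin under its middle
- gauge_block: loose steel gauge block 9 x 35 x 20 mm standing on its narrow side on the desk on the robot's side of the clamp, nearer to the handle; origin under its middle
- gear: loose brass-coloured spur gear 44 mm across, 11 mm high, on the desk on the far side of the clamp; origin under its middle
Things that resemble listed ones, but are neither listed nor needed, are in the scene too. What is meant by the step_shaft is not green, and is the smaller of those in its own colour.

How it is judged:
By the outcome, as a careful person would: the job done as asked, in the order asked, and still so for the second after the job is handed in, with the robot touching nothing.
It also fails if it takes over 37 s, if anything falls off the work surface, if the arm or the gripper's body presses on something with over 40 N, if the wrist force passes 120 N, or if a joint passes its speed limit or range.

## Working session

There is one attempt and no reset: what is moved stays moved. The work goes in short steps, Python scripts to look and compute and a tool call to move; the robot and the scene stay as the last step left them, time stands still between calls to the robot, and variables do not carry over. Pictures are saved under pics/ and viewed, at most 10 in all, crops included, and the job is handed in when it is done.

Besides the shell and the picture viewer there is one more tool, called after "Request:" as name(argument=value, ...) on one line, values as JSON. step_arm: Moves the arm, as the interface text tells. Its arguments: {"type":"object","properties":{"linear":{"type":"array"},"turn":{"type":"array"},"fingers":{"type":"number"},"force":{"type":"number"}},"required":["linear","turn"]}

```bash
mkdir -p pics; ls
python3 - <<'E'
from workcell import env,cams
import cv2,numpy as np
for n in("scene","top"):
    f=cams.grab_frame(n);cv2.imwrite(f"pics/{n}0.png",f["color"])
    print(n,f["fx"],f["fy"],f["cx"],f["cy"],np.round(f["extrinsics"],4).tolist())
s=env.state();print({k:np.round(v,3).tolist() for k,v in s.items()},env.tips_ahead)
E
```

```text
pics
scene 476.046696877919 476.046696877919 316.64855193902366 196.9104008067931 [[0.7953, -0.418, 0.439, 148.1969], [-0.6062, -0.5457, 0.5785, -540.3618], [-0.0023, -0.7262, -0.6874, 712.6211], [0.0, 0.0, 0.0, 1.0]]
top 379.15818512983435 379.15818512983435 318.73668996093363 200.24074640863205 [[-0.0325, -0.9775, 0.2085, 364.9488], [-0.9995, 0.0316, -0.0077, -67.3237], [0.0009, -0.2086, -0.978, 937.5606], [0.0, 0.0, 0.0, 1.0]]
{'time_s': 0.1, 'qpos': [62.565, 18.349, 89.7, -0.001, 72.044, -1.147], 'qvel': [-0.054, -0.07, -0.054, 0.023, 0.032, 0.077], 'effort': [0.001, -41.333, -23.251, 0.073, 0.042, -0.0], 'ee_pos': [254.465, 515.141, 224.196], 'ee_rot': [-179.908, -0.001, 153.712], 'force': [0.287, 0.482, 1.106], 'torque': [-0.011, 0.031, 0.03], 'gripper_force': 0.0, 'gripper_width': 90.853} 11.0
```

View pics/scene0.png

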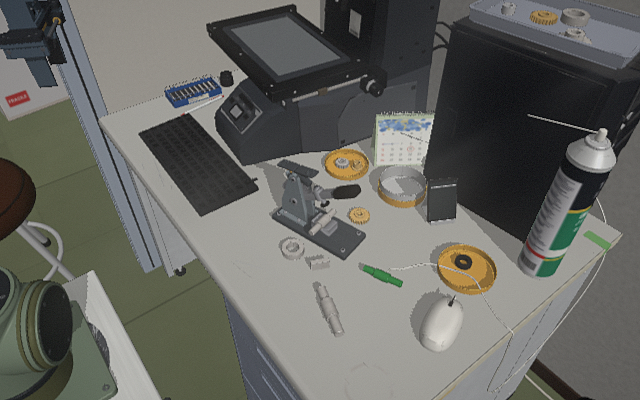

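View pics/top0.png

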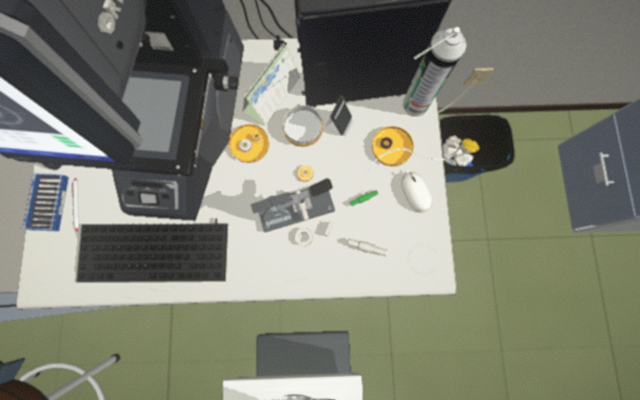

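The clamp is at about (315,215) in the scene view and (293,205) in the top view. The ring and block lie on the robot's side, the gear on the far side. I'll enlarge both.

Run:
```python
import cv2,numpy as np
a=cv2.imread("pics/scene0.png")[145:275,260:380];b=cv2.imread("pics/top0.png")[155:255,240:360]
cv2.imwrite("pics/cs.png",cv2.resize(a,None,fx=4.6,fy=4.6,interpolation=cv2.INTER_CUBIC))
cv2.imwrite("pics/ct.png",cv2.resize(b,None,fx=6,fy=6,interpolation=cv2.INTER_CUBIC))
```

```text
(no output)
```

View pics/cs.png

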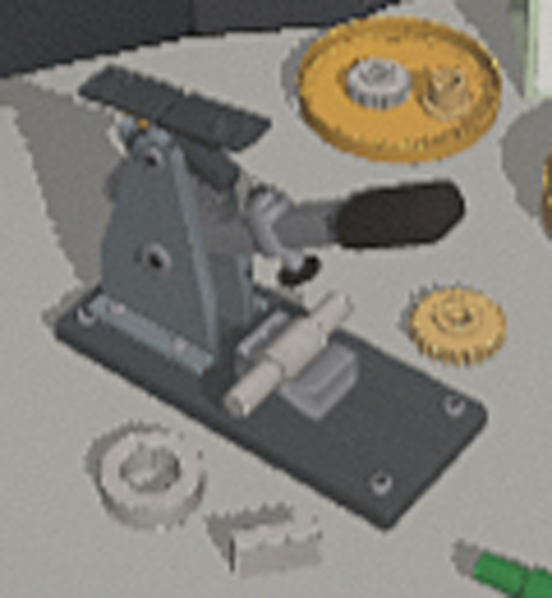

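View pics/ct.png

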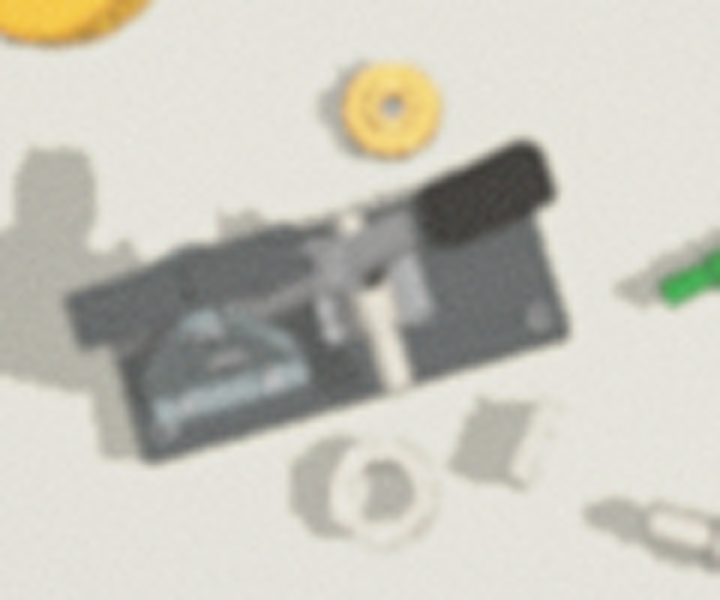

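```bash
cat > h.py <<'E'
import numpy as np
C={"scene":(476.0467,316.6486,196.9104,np.array([[0.7953,-0.418,0.439,148.1969],[-0.6062,-0.5457,0.5785,-540.3618],[-0.0023,-0.7262,-0.6874,712.6211]])),
"top":(379.1582,318.7367,200.2407,np.array([[-0.0325,-0.9775,0.2085,364.9488],[-0.9995,0.0316,-0.0077,-67.3237],[0.0009,-0.2086,-0.978,937.5606]]))}
def ray(n,u,v):
    f,cx,cy,E=C[n];d=E[:,:3]@[(u-cx)/f,(v-cy)/f,1];return E[:,3],d/np.linalg.norm(d)
def plane(n,u,v,z):
    o,d=ray(n,u,v);return o+d*(z-o[2])/d[2]
def tri(p,q):
    o,d=ray("scene",*p);o2,d2=ray("top",*q)
    t=np.linalg.lstsq(np.c_[d,-d2],o2-o,rcond=None)[0];a=o+d*t[0];b=o2+d2*t[1];return (a+b)/2,np.linalg.norm(a-b)
def proj(n,P):
    f,cx,cy,E=C[n];c=E[:,:3].T@(np.asarray(P,float)-E[:,3]);return np.array([cx+f*c[0]/c[2],cy+f*c[1]/c[2]])
s=lambda x,y:(260+x/4.6-.4,145+y/4.6-.4)
t=lambda x,y:(240+x/6-.42,155+y/6-.42)
E
python3 - <<'E'
from h import *
np.set_printoptions(precision=1,suppress=True)
for n,p in [("scene",s(55,328)),("scene",s(388,517)),("scene",s(487,408)),("top",t(150,462)),("top",t(570,337)),("top",t(118,350))]: print(n,plane(n,*p,16),plane(n,*p,0))
print("handle end top",tri(s(458,185),t(530,143)),"handle start",tri(s(338,215),t(425,200)))
print("handle mid", tri(s(400,205),t(485,190)))
print("shaft near end",tri(s(238,408),t(398,388)))
E
```

```text
scene [485.7  57.   16. ] [493.5  70.8   0. ]
scene [ 534.3 -115.8   16. ] [ 543.2 -106.1    0. ]
scene [606.2 -95.5  16. ] [616.7 -85.2   0. ]
top [487.5  60.1  16. ] [489.6  62.4   0. ]
top [ 533.6 -112.8   16. ] [ 536.6 -113.6    0. ]
top [534.2  73.2  16. ] [537.1  75.6   0. ]
handle end top (array([578.3, -94.8, 158.9]), np.float64(1.3111547511014086)) handle start (array([561.7, -53.7, 124.8]), np.float64(10.847395392968709))
handle mid (array([565. , -78.3, 144.3]), np.float64(0.41185559007891087))
shaft near end (array([512.5, -42.2,  32. ]), np.float64(1.0041324606134634))
```

```bash
cat >> h.py <<'E'
O=np.array([545.2,-14.6,0]);yaw=np.radians(-74.7)
def W(x,y,z): c,s_=np.cos(yaw),np.sin(yaw);return O+[c*x-s_*y,s_*x+c*y,z]
E
python3 - <<'E'
from h import *
np.set_printoptions(precision=1,suppress=True)
si=lambda P:(proj("scene",P)-[260-.4,145-.4])*4.6
ti=lambda P:(proj("top",P)-[240-.42,155-.42])*6
for n,P in [("pin",W(-42,-16,121)),("hinge",W(-42,-16,64)),("c1",W(-88,-38,16)),("c2",W(96,-38,16)),("c3",W(96,38,16)),("shaft",W(20,-37.5,36))]: print(n,P,si(P),ti(P))
for a in (0,.08,.16):
    th=np.radians(17.3)-a
    for y in(-11,11):
        for r,h in((44,18),(33,18),(-44,18)):
            x=-42+r*np.cos(th)-h*np.sin(th);z=121+r*np.sin(th)+h*np.cos(th)
            print(a,y,r,si(W(x,y,z)),ti(W(x,y,z)),x,z)
for q in(-.06,.05,.1,.15):
    al=np.radians(34)-q
    for r in(108,160):
        x=-42+r*np.cos(al)-9.5*np.sin(al);z=64+r*np.sin(al)+9.5*np.cos(al);print("h",q,r,[si(W(x,y,z)) for y in(-10,10)],[ti(W(x,y,z)) for y in(-10,10)],x,z)
E
```

```text
pin [518.7  21.7 121. ] [153.  162.4] [215.4 336.7]
hinge [518.7  21.7  64. ] [157.9 262.8] [231.6 363.2]
c1 [485.3  60.3  16. ] [ 50.3 324.3] [149.8 467.2]
c2 [ 533.9 -117.2   16. ] [389.5 519.6] [580.7 336. ]
c3 [607.2 -97.2  16. ] [491.5 409.4] [525.4 165.3]
shaft [514.3 -43.8  36. ] [242.5 402.1] [402.2 380.7]
0 -11 44 [230.3 135.2] [301.9 277.7] -5.343272555277059 151.27018885047295
0 -11 33 [209.5 131. ] [274.1 288.1] -15.845641349807833 147.9990652356173
0 -11 -44 [ 72.7 103.4] [ 84.5 359.6] -89.36222291152325 125.10119993162778
0 11 44 [264.3 106.6] [284.6 219.8] -5.343272555277059 151.27018885047295
0 11 33 [243.5 102.7] [257.  230.4] -15.845641349807833 147.9990652356173
0 11 -44 [106.8  76.9] [ 68.7 302.6] -89.36222291152325 125.10119993162778
0.08 -11 44 [235.  143.4] [308.8 277.6] -3.041478657255509 148.24396474059753
0.08 -11 33 [213.7 137.3] [280.3 287.7] -13.771668634479687 145.82259672794893
0.08 -11 -44 [73.  96.9] [ 84.  357.4] -88.88299847504894 128.87302063940885
0.08 11 44 [268.9 114.6] [291.5 219.9] -3.041478657255509 148.24396474059753
0.08 11 33 [247.6 108.8]
[... 1030 characters left out ...]
05 160 [array([433.5, 227.5]), array([463.3, 198.8])] [array([558.8, 195.3]), array([541.8, 143.2])] 90.03985335562516 154.86103194343
h 0.1 108 [array([341.5, 242.3]), array([371.1, 214.6])] [array([448. , 248.3]), array([432.1, 197.7])] 48.61845406596845 123.51928916489148
h 0.1 160 [array([442.3, 245.5]), array([471.8, 216.6])] [array([569.8, 196.3]), array([552.9, 144.7])] 94.41599681705297 148.14823713191973
h 0.15 108 [array([347.2, 253.9]), array([376.7, 226.1])] [array([455.5, 248.8]), array([439.7, 198.5])] 51.479929223017834 118.91587049714842
h 0.15 160 [array([450.2, 263.3]), array([479.5, 234.3])] [array([579.6, 197.8]), array([562.9, 146.6])] 98.45117133051593 141.2251155511344
```

Both views agree: the fixture origin is at about (545, -15), yaw -74.7°. The pawl is at about 0.16 and the arm at about 0. I'm moving above the wing with the fingers closed, tool x along the clamp.

Request:
step_arm(linear=[[-0.83, -0.58, 0], [-0.83, -0.58, 0], [-0.83, -0.58, 0], [-0.83, -0.58, 0], [-0.83, -0.58, 0], [-0.83, -0.58, 0], [-0.83, -0.58, 0]], turn=[0.134, 0.134, 0.134, 0.134, 0.134, 0.134, 0.134], fingers=1, force=20)

```text
time_s: 0.98
ee_pos: [400.6, 249.5, 224.8]
ee_rot: [-180.0, -0.0, 105.5]
force: [-0.1, 0.4, -0.3]
gripper_width: 24.0
gripper_force: 0.0
```

Request:
step_arm(linear=[[-0.992, 0.232, 0.1], [-0.992, 0.232, 0.1], [-0.992, 0.232, 0.1], [-0.992, 0.232, 0.1], [-0.992, 0.232, 0.1], [-0.992, 0.232, 0.1], [-0.992, 0.232, 0.1667], [-0.992, 0.232, 0.1667], [-0.992, 0.232, 0.1667]], turn=[0, 0, 0, 0, 0, 0, 0, 0, 0])

```text
time_s: 2.1
ee_pos: [547.4, -17.4, 175.5]
ee_rot: [180.0, -0.0, 105.6]
force: [0.3, 0.1, 0.4]
gripper_width: 0.0
gripper_force: 0.0
```

Run:
```python
from workcell import env,cams
import cv2,numpy as np
a=cams.grab_frame("scene")["color"][120:290,240:400];b=cams.grab_frame("wrist")["color"]
a=cv2.resize(a,(376,400),interpolation=cv2.INTER_CUBIC);b=cv2.resize(b,(420,262))
o=np.zeros((400,796,3),np.uint8);o[:,:376]=a;o[:262,376:]=b;cv2.imwrite("pics/m1.png",o)
s=env.state();print(s["ee_pos"],s["ee_rot"],s["force"],s["gripper_width"])
```

```text
[547.65023767 -18.00632615 175.80127059] [1.79915582e+02 1.53590454e-02 1.05560753e+02] [0.46601334 0.06835023 0.80889202] 0.29535979793647194
```

View pics/m1.png

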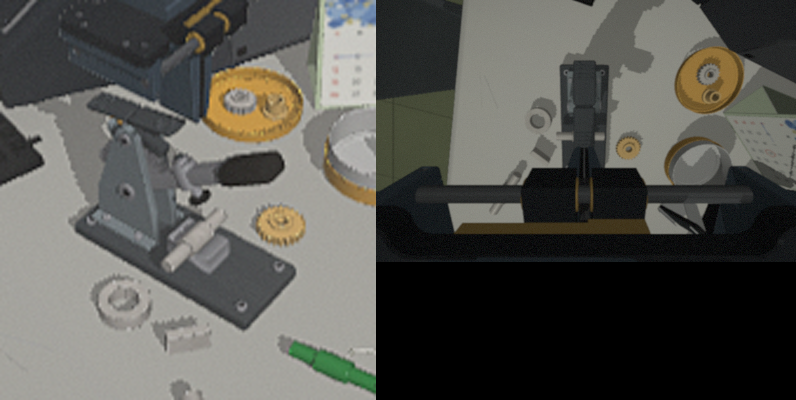

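The fingers are closed and centred over the handle-side wing: tips at about (200,110) in the left pane, clamp axis at about (585,150) in the wrist pane. Now pressing down slowly.

Request:
step_arm(linear=[[0, 0, 0.03], [0, 0, 0.05], [0, 0, 0.06], [0, 0, 0.065], [0, 0, 0.07], [0, 0, 0.075], [0, 0, 0.075]], turn=[0, 0, 0, 0, 0, 0, 0])

```text
time_s: 3.08
ee_pos: [547.5, -18.8, 152.4]
ee_rot: [180.0, -0.0, 105.5]
force: [0.3, -1.1, 1.2]
gripper_width: 0.3
gripper_force: 0.4
```

Request:
step_arm(linear=[[0, 0, 0.005], [0, 0, 0.01], [0, 0, 0.015], [0, 0, 0.02]], turn=[0, 0, 0, 0])

```text
time_s: 3.58
ee_pos: [547.1, -18.8, 146.1]
ee_rot: [-180.0, -0.0, 105.5]
force: [0.1, 0.4, 1.2]
gripper_width: 0.5
gripper_force: 0.0
```

Request:
step_arm(linear=[[0, 0, 0.005], [0, 0, 0.01], [0, 0, 0.01]], turn=[0, 0, 0])

```text
time_s: 3.95
ee_pos: [547.3, -19.0, 143.3]
ee_rot: [-180.0, -0.0, 105.5]
force: [0.2, -0.0, -1.1]
gripper_width: 0.5
gripper_force: 0.0
```

Run:
```python
from workcell import env,cams
import cv2,numpy as np
a=cams.grab_frame("scene")["color"][120:240,250:370]
cv2.imwrite("pics/m2.png",cv2.resize(a,(576,576),interpolation=cv2.INTER_CUBIC))
s=env.state();print(s["ee_pos"],s["force"])
```

```text
[547.3152994  -18.94810817 143.39004959] [-0.01719608  0.15648017  0.97517192]
```

View pics/m2.png

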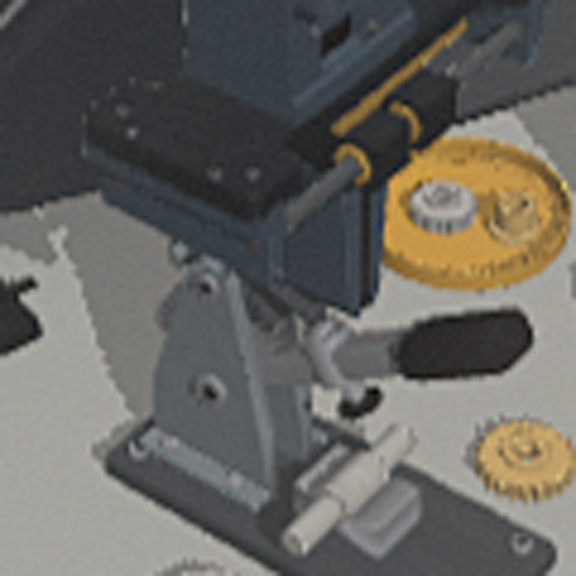

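The finger covers the wing here; tips are at about 132 mm and the force is near zero. I'll rise over the handle and check whether the pawl flipped.

Request:
step_arm(linear=[[0, 0, -0.08], [0, 0, -0.15], [-0.1, 0, -0.16], [-0.19, 0, -0.16], [-0.19, 0, -0.16]], turn=[0, 0, 0, 0, 0])

```text
time_s: 4.62
ee_pos: [562.9, -75.1, 191.5]
ee_rot: [180.0, 0.0, 105.3]
force: [0.2, 0.7, -0.2]
gripper_width: 0.7
gripper_force: 0.0
```

Run:
```python
from workcell import env,cams
import cv2,numpy as np
a=cams.grab_frame("scene")["color"][120:240,250:370]
cv2.imwrite("pics/m3.png",cv2.resize(a,(576,576),interpolation=cv2.INTER_CUBIC))
s=env.state();print(s["ee_pos"],s["force"])
```

```text
[562.39673678 -74.11304918 191.27907284] [-0.72448298  0.33525012  0.15500891]
```

View pics/m3.png

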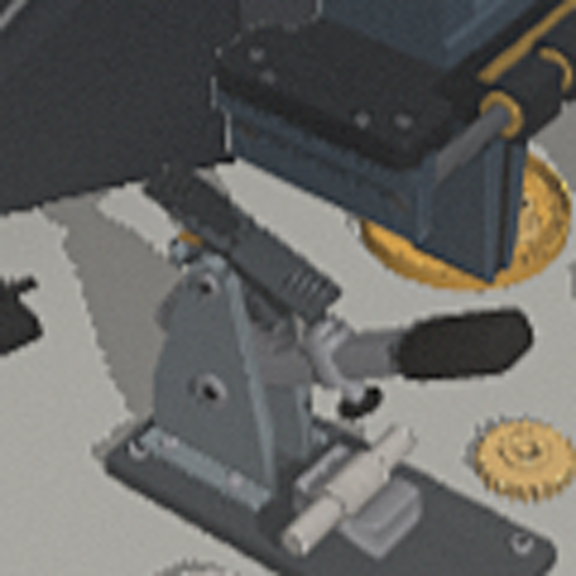

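The pawl has snapped over: the handle-side wing is now the low one, its end at about (325,300). Now pushing the handle along its arc.

Request:
step_arm(linear=[[-0.003, 0, 0.03], [-0.006, 0, 0.06], [-0.008, 0, 0.075], [-0.012, 0, 0.085], [-0.018, 0, 0.095], [-0.024, 0, 0.107], [-0.03, 0, 0.119], [-0.036, 0, 0.131], [-0.042, 0, 0.143], [-0.048, 0, 0.155], [-0.054, 0, 0.166], [-0.058, 0, 0.176], [-0.062, 0, 0.188], [-0.066, 0, 0.2], [-0.07, 0, 0.212], [-0.074, 0, 0.224], [-0.078, 0, 0.236], [-0.082, 0, 0.248], [-0.086, 0, 0.261], [-0.086, 0, 0.261]], turn=[0, 0, 0, 0, 0, 0, 0, 0, 0, 0, 0, 0, 0, 0, 0, 0, 0, 0, 0, 0])

```text
time_s: 7.18
ee_pos: [569.2, -98.9, 112.6]
ee_rot: [-180.0, -0.0, 105.5]
force: [-0.4, 0.1, 0.0]
gripper_width: 0.7
gripper_force: 0.0
```

Request:
step_arm(linear=[[-0.003, 0, 0.012], [-0.006, 0, 0.024], [-0.008, 0, 0.036], [-0.009, 0, 0.049], [-0.01, 0, 0.061], [-0.012, 0, 0.073], [-0.013, 0, 0.085], [-0.014, 0, 0.097], [-0.014, 0, 0.107], [-0.014, 0, 0.107]], turn=[0, 0, 0, 0, 0, 0, 0, 0, 0, 0])

```text
time_s: 8.43
ee_pos: [570.8, -103.2, 81.0]
ee_rot: [180.0, 0.0, 105.5]
force: [0.1, -1.7, 3.4]
gripper_width: 0.1
gripper_force: 1.7
```

Run:
```python
from workcell import env,cams
import cv2,numpy as np
a=cams.grab_frame("scene")["color"][140:260,260:380]
cv2.imwrite("pics/m4.png",cv2.resize(a,(576,576),interpolation=cv2.INTER_CUBIC))
s=env.state();print(s["ee_pos"],s["force"])
```

```text
[ 570.74521408 -103.17239493   81.04170043] [ 0.06967185 -2.51409083  3.9076361 ]
```

View pics/m4.png

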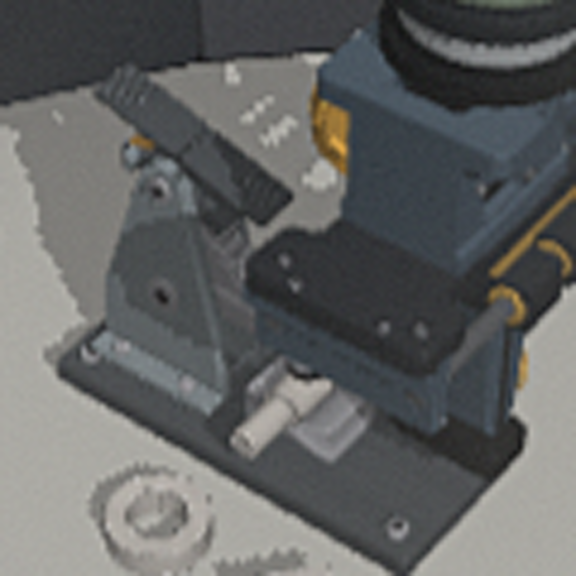

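The arm is down with its foot on the shaft, and the tips at 70 mm are under about 4 N. Pushing on to the stop.

Request:
step_arm(linear=[[0, 0, 0.004], [0, 0, 0.008], [0, 0, 0.012], [0, 0, 0.016], [0, 0, 0.016]], turn=[0, 0, 0, 0, 0])

```text
time_s: 9.1
ee_pos: [570.8, -103.2, 77.3]
ee_rot: [179.9, 0.1, 105.5]
force: [-1.6, -3.7, 9.5]
gripper_width: 0.6
gripper_force: 4.7
```

Request:
step_arm(linear=[[0, 0, 0.004], [0, 0, 0.008], [0, 0, 0.012], [0, 0, 0.012]], turn=[0, 0, 0, 0])

```text
time_s: 9.6
ee_pos: [570.9, -103.3, 76.3]
ee_rot: [179.9, 0.1, 105.5]
force: [-5.9, -2.9, 24.7]
gripper_width: 0.3
gripper_force: 12.2
```

The stop is reached: the force jumped to 25 N over 1 mm. I'll lift off straight up and look.

Request:
step_arm(linear=[[0, 0, -0.01], [0, 0, -0.02], [0, 0, -0.04], [0, 0, -0.1], [0, 0, -0.25], [0, 0, -0.4], [0, 0, -0.5], [-0.3, 0, -0.5], [-0.3, 0, -0.5], [-0.3, 0, -0.5]], turn=[0, 0, 0, 0, 0, 0, 0, 0, 0, 0])

```text
time_s: 10.85
ee_pos: [594.3, -190.4, 221.1]
ee_rot: [-179.9, -0.2, 105.3]
force: [0.6, 0.6, -0.3]
gripper_width: 0.3
gripper_force: 0.0
```

Run:
```python
from workcell import env,cams
from h import *
import cv2
f=cams.grab_frame("scene")["color"];cv2.imwrite("pics/s9.png",f)
cv2.imwrite("pics/m5.png",cv2.resize(f[145:275,260:380],None,fx=4.6,fy=4.6,interpolation=cv2.INTER_CUBIC))
s=env.state();print(s["ee_pos"],s["force"])
for q in(.5,.59,.66):
    al=np.radians(34)-q
    for r in(108,160):
        x=-42+r*np.cos(al)-9.5*np.sin(al);z=64+r*np.sin(al)+9.5*np.cos(al);print(q,r,z,[((proj("scene",W(x,y,z))-[259.6,144.6])*4.6).round() for y in(-13,13)])
```

```text
[ 593.97492223 -189.22565825  221.22773095] [-0.41115149 -0.40963032 -0.64599228]
0.5 108 83.53240747561806 [array([367., 336.]), array([404., 299.])]
0.5 160 88.38276759143756 [array([477., 385.]), array([513., 347.])]
0.59 108 73.86843412180743 [array([369., 354.]), array([406., 317.])]
0.59 160 74.04585495282969 [array([478., 412.]), array([514., 373.])]
0.66 108 66.29274987206972 [array([370., 367.]), array([406., 331.])]
0.66 160 62.83272930795021 [array([477., 431.]), array([512., 393.])]
```

View pics/m5.png

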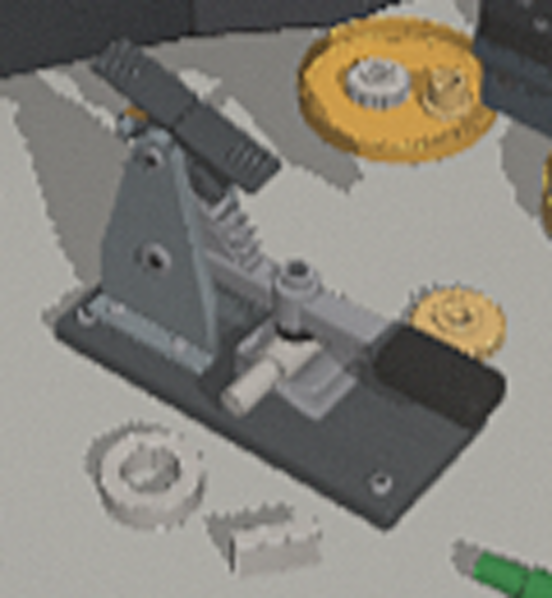

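The handle's top edges, at (375,357), (403,323) and (505,375), match 0.59. The pawl is over and the foot is on the shaft, while the ring, block and gear have not moved. Handing in.

```bash
python3 -c "
from workcell import env
print(env.job_done())"
```

```text
the job is handed in; nothing more can be done
None
```

The job is handed in: the pawl is snapped over, and it holds the clamp arm down at about 0.59 with the rubber foot on the shaft; in the last picture the shaft, ring gauge, gauge block and gear had not moved.

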